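# Hold a model-house wall in the corner gluing jig

### The job

Draw the red window wall straight up out of the slotted drying rack by its top edge and, keeping it upright, stand it on the base of the corner jig, in the corner between the long wooden fence and the plain gable wall that is already clamped there. Press it firmly home so that its face lies flat on the long fence and its end butts against the gable at the same time, and finish while still gripping it and pressing it into that corner; do not let go. Leave the other two walls in their slots and everything else on the table where it is.

Things in the scene. Friction and masses are not known exactly. Their poses are not given: they have to be found in the camera images.
- red_wall_centre (a point): centre of the red painted side wall of a model house, a loose upright plywood panel 9 mm thick (its x axis), 110 mm long (y), 90 mm high (z up), about 70 g; a 42 x 32 mm window with a natural wood cross starts 18 mm above its lower edge, the top 40 mm are solid over the whole length and are the place to grip it, across the 9 mm thickness. It is the same front and back. It stands in one of the three slots of the rack
- blue_wall_centre (a point): centre of the blue wall, same shape and size, in another slot; stays there
- yellow_wall_centre (a point): centre of the yellow wall, same shape and size, in another slot; stays there
- rack: wooden drying rack, fixed to the table, 178 mm long (its x) and 126 mm wide (its y); origin at the centre of its underside, z up. Three slots 12 mm wide at x = -65, 0 and +65 mm, cut in two rails; the walls stand in them on a board 10 mm thick, the rails' top is 34 mm and the side boards' top 40 mm above the table, so a wall's top edge is 100 mm above the table and its lower edge must rise 30 mm to be clear
- jig_corner (a point): inner corner of the gluing jig, at the height of the base's upper surface (14 mm above the table), where the face of the long fence meets the face of the gable. Its x axis points into the long fence, its y axis into the gable, z up. The red wall's place: centre at x = -4.5 mm, y = -55 mm, z = +45 mm from here, its thickness along x and its length along y. The jig is fixed and rigid; its base reaches 102 mm from the corner to -x and 122 mm to -y
- long_fence: long wooden fence of the jig, 20 mm thick, 140 mm long, 36 mm high above the base; origin at the centre of its underside on the base, its face towards the wall 10 mm from there to -x; axes as the corner's. It cannot move
- gable: plain wooden gable wall clamped to the jig's end fence, 9 mm thick (y), 80 mm wide (x), 90 mm high at the sides and 124 mm at its peak in the middle; origin at the centre of its underside on the base, its face towards the red wall 4.5 mm from there to -y; axes as the corner's. It cannot move. A small blue screw clamp holds it at its front edge, 58 to 96 mm from the long fence's face, its jaw 11 mm proud of the gable's face and its top 26 mm above the base
- house_roof: glued wooden roof of a model house, 82 x 111 x 56 mm, loose bystander behind the work
- paint_jar: paint jar with red lid, 73 mm wide, 133 mm high, loose bystander behind the work; origin under its centre
- paint_brush: flat paint brush lying along the back of the power supply, 180 mm long, loose bystander
- engraver_supply: grey bench power supply, 220 x 172 mm, 100 mm high, fixed, standing between rack and jig; origin under its centre
- try_square: try square lying flat behind the power supply, 140 x 176 mm, loose bystander
- sanding_block: cork sanding block, 66 x 116 x 34 mm, loose bystander at the far right
- offcut: softwood offcut, 34 x 85 x 20 mm, lying on the stack of coloured card, loose bystander
- pencil: red pencil, 142 mm long, lying flat on the table in front of the power supply, loose bystander
- folding_rule: wooden folding rule, 236 mm long, lying on the stack of coloured card, loose bystander

How it is judged:
On the way:
1. the red wall is drawn clear of the rack, upright in the gripper (z of red_wall_centre in the frame of rack above 0.09 m and contact force between the fingers and red_wall above 1 N and contact force between red_wall and rack below 0.01 N), for 0.1 s.
At the end, for the whole second after the job is handed in: the red wall stands on the jig's base (within 2.5 mm), upright and square within 3 degrees, within 3 mm of long fence and gable and pressing on each with over 0.5 N, still gripped with over 2 N and at rest; the other walls are still in their slots (contact force between red_wall and long_fence above 0.5 N and contact force between red_wall and gable above 0.5 N and contact force between the fingers and red_wall above 2 N and x of red_wall_centre in the frame of jig_corner between -0.0075 and 0 m and y of red_wall_centre in the frame of jig_corner between -0.058 and -0.05 m and z of red_wall_centre in the frame of jig_corner below 0.0475 m and angle between the x axis of red_wall_centre and the x axis of jig_corner, either way round below 0.05 rad and angle between red_wall_centre's own z axis and vertical below 0.05 rad and linear speed of red_wall below 0.01 m/s and distance of each of blue_wall_centre, yellow_wall_centre from where it was at the start of the episode below 0.015 m); the arm keeps its last pose, push and grip.
It fails at once if the red wall is tipped by more than 20 degrees (angle between red_wall_centre's own z axis and vertical above 0.35 rad).
It fails at once if another wall is shifted or pulled out (distance of any of blue_wall_centre, yellow_wall_centre from where it was at the start of the episode above 0.02 m).
It fails at once if a bystander is pushed away (distance of any of house_roof, paint_jar, paint_brush, try_square, sanding_block, offcut, pencil, folding_rule from where it was at the start of the episode above 0.03 m).
It also fails if it takes over 48 s, if anything falls off the work surface, if the arm or the gripper's body presses on something with over 40 N, if the wrist force passes 120 N, or if a joint passes its speed limit or range.

### The arm

A 6-joint arm with a two-finger parallel gripper is mounted at the origin on a cart in front of the work surface, level with it; the furniture and walls round the work are solid. World frame = base frame: x ahead of the robot, y to its left, z up, the work surface at z = 0. Lengths are in m, angles in rad, forces in N, time in s.
With the tool pointing down it reaches from about 0.375 to 0.9 m from the base axis. Payload 3.1 kg.
Tool frame: the origin (TCP) lies at the very end of the fingers, on their centre line; the grasp point (between the pads) lies 19 mm behind it (manip.tcp_to_grasp is the distance from the TCP to the grasp point, in m); z points along the fingers, y is the line along which they close (so a half turn about z gives the same grasp; the last joint's range is limited). The gripper opens to 85 mm and grips with 20 to 120 N. Pads are 22 mm wide; open, the fingers measure 114 mm over their backs; the gripper's body (76 mm by 85 mm) begins 54 mm behind the grasp point. The pads swing forward as they close: fully open they stand 13 mm farther back than shut.
Start: joints at [-1.327, 0.527, 1.433, -0, 1.181, -0.178], TCP at [0.256, -0.57, 0.231] pointing down, gripper open.
Joint ranges: [-3.08, 3.08], [-0.75, 2.2], [0.22, 2.44], [-1.43, 4.57], [0, 2.65], [-2.85, 2.85]. Speed limits (rad/s): [2.79, 2.79, 3.14, 3.14, 3.14, 3.14].

### API

Orientations are given as a unit quaternion [x, y, z, w].
In Python, from station import manip gives the robot as it stands. The module is installed in compiled form; this text tells all that it offers.
- The arm moves only by the tool step_arm, never from a script. Its argument "commands" is one flat list of numbers, 6 for each row, row after row: the shift along the tool's x, y, z in m, then the turn, a rotation vector about the tool's x, y, z in degrees. A call has exactly 10 rows; each row is the pose to reach, as a shift and turn from the pose commanded when the call began, along the tool's axes at that moment; what a row does not reach only later rows make up. A row lasts 1/10 s, in which the tool goes at most 50 mm and 8.59 degrees, less where a joint would pass 70% of its speed; a pose out of reach is approached as far as the arm can. A call with a gripper value outside its range is refused whole. "jaw" is the opening in per cent of the stroke, from 0 (shut) to 100 (fully open), set as the call begins (left out, the last holds). The fingers move at their own pace and stop on an object; "grip_force" is the grip in N (left out, the last holds). Time passes only in rows, so rows that repeat a pose let the fingers close, or fill a call up. It gives the time, the measured TCP pose, the force, the opening and the grip force at its end, in the units of the state.
- manip.sense(): the state, without advancing time (a new reading comes with each control period).
- manip.snapshot(name): name is "scene" or "top" or "wrist"; returns a dict with "pixels" (400x640x3 uint8, blue, green, red), "fx", "fy", "cx", "cy" (pixels), "R" (3x3) and "t" (3): a world point X has camera coordinates R X + t; the wrist camera has in their place "mount" (4x4, takes a point from camera to tool coordinates, whose origin is the TCP and whose axes are the flange's). Camera axes: x right, y down, z forward; pixel columns grow to the right and rows downward; lengths in m; the calibration is good to about 2 mm. A picture is of the moment at which its call begins: read the wrist's pose just before it. There is no depth.
- manip.sign_off(): hands the job in; it is judged then, once.
The state is a dict: "t": time; "q": joint angles; "qd": joint speeds; "tau": joint torques, N m; "tcp_pos": TCP position; "tool_rot": TCP orientation; "force": force on the tool from outside, world axes, zero at the start; "ft_torque": the same for the moment, N m; "finger_gap": opening from 0.0 (shut) to 1.0 (fully open); "gripper_force": force on a finger pad.
Only numpy, scipy, OpenCV 4.12 (cv2) and the standard library are available. Lean on these libraries where they do the work, as an engineer would, in place of code of your own. Each camera call takes 0.05 s, during which the arm holds its last target. There are 200 camera calls.

## Working session

There is one attempt and no reset: what is moved stays moved. The work goes in short steps, Python scripts to look and compute and a tool call to move; the robot and the scene stay as the last step left them, time stands still between calls to the robot, and variables do not carry over. Pictures are saved under pics/ and viewed, at most 10 in all, crops included, and the job is handed in when it is done.

Besides the shell and the picture viewer there is one more tool, called as name(argument=value, ...) on one line, values as JSON. step_arm: Moves the arm, as the interface text tells. Its arguments: {"type":"object","properties":{"commands":{"type":"array","items":{"type":"number"}},"jaw":{"type":"number"},"grip_force":{"type":"number"}},"required":["commands"]}

```bash
mkdir -p pics
cat > h.py <<'E'
import numpy as np,cv2,pickle
from station import manip
def snap(n,f):
    s=manip.snapshot(n); cv2.imwrite('pics/'+f+'.png',s['pixels']); pickle.dump(s,open(f+'.pkl','wb')); return s
def ray(s,u,v,z):
    R=np.array(s['R']);t=np.array(s['t']);c=-R.T@t
    d=R.T@np.array([(u-s['cx'])/s['fx'],(v-s['cy'])/s['fy'],1]); return c+d*(z-c[2])/d[2]
E
python3 - <<'E'
from h import *
for n in('top','scene'):
    s=snap(n,n+'0'); print(n,s['fx'],s['cx'],s['cy'],-np.array(s['R']).T@s['t'])
st=manip.sense();print(st['t'],st['tcp_pos'],st['tool_rot'],st['finger_gap'],manip.tcp_to_grasp)
E
```

```text
top 491.1923272611661 320.23825406668897 204.06420909162864 [ 0.31684369 -0.07314939  1.48433216]
scene 386.82466602004865 321.70329803885176 208.59375553612844 [0.20338175 0.54987559 0.83181702]
0.1 [ 0.25575317 -0.56955828  0.23042389] [ 9.77840063e-01  2.09350981e-01 -4.94184976e-05 -9.87526610e-04] 0.9993093727889908 0.0187
```

View pics/top0.png

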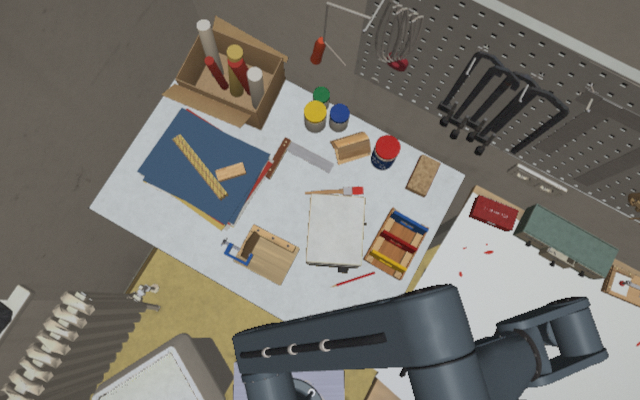

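View pics/scene0.png

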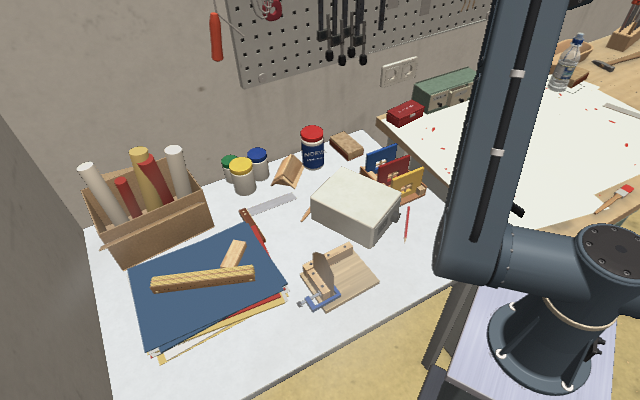

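The top view shows the rack at about (397,243), with the red wall in the middle slot at about (400,240). The jig is at about (262,252), with its long fence on the upper right, the gable on the left and the blue clamp at (235,250). The power supply sits between them at about (335,230).

Run:
```python
from h import *
s=pickle.load(open('top0.pkl','rb'));im=s['pixels']
hsv=cv2.cvtColor(im,cv2.COLOR_BGR2HSV)
for n,lo,hi in(('red',(0,150,60),(8,255,255)),('red2',(170,150,60),(180,255,255)),('blue',(105,140,50),(125,255,255)),('yel',(22,170,90),(32,255,255))):
    m=cv2.inRange(hsv,lo,hi); m[:200]=0; m[285:]=0;m[:,:355]=0;m[:,450:]=0
    v,u=np.nonzero(m)
    if len(u)<15: continue
    r=cv2.minAreaRect(np.stack([u,v],1).astype(np.float32)); b=cv2.boxPoints(r)
    print(n,len(u),[ray(s,*p,.1)[:2].round(4).tolist() for p in b],ray(s,*r[0],.1).round(4))
a=cv2.resize(im[215:290,215:305],None,fx=6,fy=6,interpolation=cv2.INTER_CUBIC)[:,:540]
b=cv2.resize(im[200:290,355:435],None,fx=3,fy=3,interpolation=cv2.INTER_CUBIC)
o=np.zeros((450,790,3),np.uint8);o[:450,:540]=a;o[:270,545:785]=b
cv2.imwrite('pics/crop.png',o)
```

```text
red 281 [[0.3812, -0.1926], [0.52, -0.2764], [0.4644, -0.37], [0.3277, -0.2848]] [ 0.4225 -0.2807  0.1   ]
red2 30 [[0.3919, -0.2293], [0.5077, -0.2711], [0.4753, -0.3664], [0.3604, -0.3232]] [ 0.4333 -0.2974  0.1   ]
blue 254 [[0.5525, -0.2967], [0.5735, -0.3093], [0.5182, -0.4028], [0.4975, -0.3901]] [ 0.5353 -0.3499  0.1   ]
yel 208 [[0.4463, -0.235], [0.4621, -0.2445], [0.4073, -0.337], [0.3918, -0.3273]] [ 0.4268 -0.2861  0.1   ]
```

View pics/crop.png

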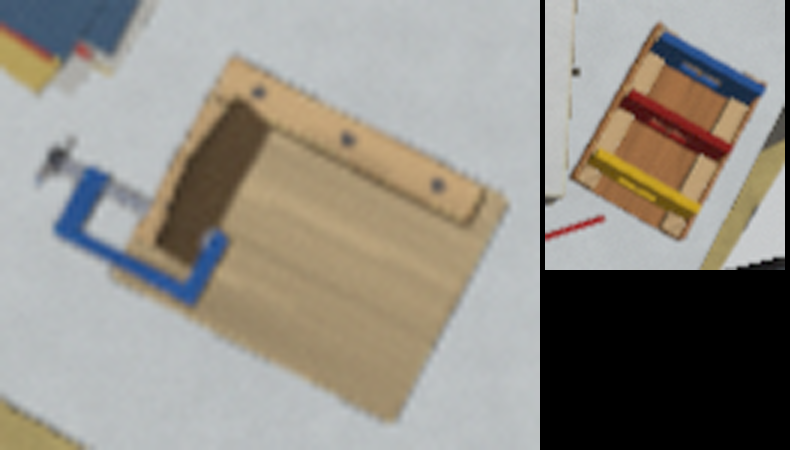

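```bash
cat >> h.py <<'E'
from scipy.spatial.transform import Rotation as Ro
def delta(p,yang):
    """tool-frame shift/turn to TCP p, tool down, tool y at world angle yang deg (mod 180)"""
    st=manip.sense();R=Ro.from_quat(st['tool_rot'])
    a=np.radians(yang);best=None
    for k in(0,np.pi):
        y=np.array([np.cos(a+k),np.sin(a+k),0]);z=np.array([0,0,-1.]);T=Ro.from_matrix(np.stack([np.cross(y,z),y,z],1))
        d=R.inv()*T
        if best is None or d.magnitude()<best.magnitude(): best=d
    print('shift',(R.inv().apply(np.array(p)-st['tcp_pos'])*1000).round(1),'mm turn',np.degrees(best.as_rotvec()).round(1),'q',np.round(st['q'],2),'F',np.round(st['force'],1),'t',st['t'])
E
python3 - <<'E'
from h import *
s=pickle.load(open('top0.pkl','rb'))
def P(x,y,z): return ray(s,215+(x+.5)/6-.5,215+(y+.5)/6-.5,z)[:2]
A=P(392,421,.014);B=P(508,203,.014);C=P(110,275,.014)
print('base',A,B,C,'AB',np.linalg.norm(A-B),np.degrees(np.arctan2(*(B-A)[::-1])),'CA',np.linalg.norm(A-C),np.degrees(np.arctan2(*(C-A)[::-1])))
F1=P(268,128,.05);F2=P(465,225,.05)
print('fence top front',F1,F2,np.degrees(np.arctan2(*(F1-F2)[::-1])),np.linalg.norm(F1-F2))
a=np.degrees(np.arctan2(*(C-A)[::-1]))
for ang in(a,59.6):
    y=np.array([np.cos(np.radians(ang)),np.sin(np.radians(ang))]);x=np.array([y[1],-y[0]])
    c=A+.102*x+.122*y
    print(ang,'corner',c,'fence edge in jig',[( (F-c)@x,(F-c)@y) for F in(F1,F2)],'B',(B-c)@x,(B-c)@y,'C',(C-c)@x,(C-c)@y,'goal',c-.0045*x-.055*y)
delta([.4864,-.3211,.2],-30.4)
E
```

```text
base [0.3679976  0.02241489] [ 0.47485409 -0.03500832] [0.44110062 0.16242391] AB 0.12130842825863791 -28.252970708144733 CA 0.15794485348841242 62.42955009259992
fence top front [0.50892595 0.0812268 ] [ 0.46048068 -0.01500119] 63.27737109537512 0.10773471847572696
62.42955009259992 corner [0.51488107 0.08335129] fence edge in jig [(np.float64(-0.004295570891523317), np.float64(-0.004639503844880616)), (np.float64(-0.002701449569056), np.float64(-0.11236242778520726))] B 0.01929982144572079 -0.12344502035188087 C -0.102 0.035944853488412414 goal [0.48543594 0.03667974]
59.6 corner [0.51771011 0.07602611] fence edge in jig [(np.float64(-0.010208179561596486), np.float64(4.0580241954932646e-05)), (np.float64(-0.0032982710583425298), np.float64(-0.10747231540094367))] B 0.019223267242670237 -0.11745530577560404 C -0.10979693094329646 0.03575228876736319 goal [0.48599694 0.03086501]
shift [ 312.1 -132.2   30.8] mm turn [ -0.1  -0.1 -35.4] q [-1.33  0.53  1.43 -0.    1.18 -0.18] F [ 0.5  0.8 -0.5] t 0.1
```

step_arm(commands=[0.039,-0.0165,0.004,0,0,-4.4,0.078,-0.033,0.008,0,0,-8.8,0.117,-0.0496,0.012,0,0,-13.3,0.156,-0.066,0.015,0,0,-17.7,0.195,-0.083,0.02,0,0,-22,0.234,-0.099,0.024,0,0,-26.5,0.273,-0.116,0.028,0,0,-31,0.312,-0.132,0.031,0,0,-35.4,0.312,-0.132,0.031,0,0,-35.4,0.312,-0.132,0.031,0,0,-35.4], jaw=55, grip_force=40)

```text
t: 1.1
tcp_pos: [0.4868, -0.321, 0.1998]
tool_rot: [0.867, 0.498, -0.0, -0.0]
force: [-0.1, -1.3, -0.5]
finger_gap: 0.547
gripper_force: 0.0
```

Run:
```python
from h import *
delta([.4864,-.3211,.2],-30.4)
st=manip.sense(); w=snap('wrist','w1'); M=np.array(w['mount']); R=Ro.from_quat(st['tool_rot']).as_matrix()
Rc=R@M[:3,:3]; c=np.array(st['tcp_pos'])+R@M[:3,3]
s=dict(fx=w['fx'],fy=w['fy'],cx=w['cx'],cy=w['cy'],R=Rc.T,t=-Rc.T@c); pickle.dump(s,open('w1cal.pkl','wb'))
print(c,Rc)
g=cv2.projectPoints(np.array([[.4864,-.3211,.1]]),Ro.from_matrix(Rc.T).as_rotvec(),s['t'],np.array([[s['fx'],0,s['cx']],[0,s['fy'],s['cy']],[0,0,1]]),None)[0]
print(g)
```

```text
shift [-0.3 -0.3 -0.2] mm turn [-0.1  0.   0.1] q [-0.77  0.51  1.57 -0.    1.06 -0.24] F [-0.1 -1.3 -0.5] t 1.1
[ 0.52284861 -0.26235478  0.34336485] [[ 0.86340308 -0.48501698 -0.13890156]
 [-0.5045097  -0.83125649 -0.23341508]
 [-0.00225255  0.27160849 -0.96240519]]
[[[323.0597899  197.90629051]]]
```

View pics/w1.png

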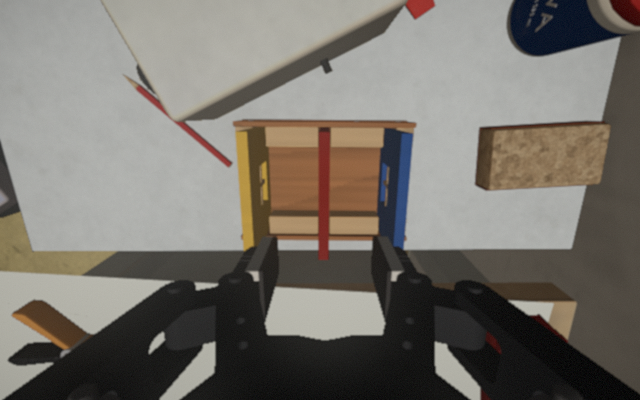

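The wrist view shows the red wall's top edge at column 323–324, rows 128–260, nearly central between the fingers. Yellow is on the left at about 243 and blue on the right at about 405.

Run:
```python
from h import *
s=pickle.load(open('w1cal.pkl','rb'));im=pickle.load(open('w1.pkl','rb'))['pixels']
h=cv2.cvtColor(im,cv2.COLOR_BGR2HSV);m=(cv2.inRange(h,(0,150,60),(8,255,255))|cv2.inRange(h,(170,150,60),(180,255,255)))
m[:120]=0;m[275:]=0;m[:,:300]=0;m[:,350:]=0
v,u=np.nonzero(m);rows=np.unique(v);print(rows.min(),rows.max(),[(r,u[v==r].min(),u[v==r].max()) for r in rows[4:-4:25]])
k=[(r,u[v==r].mean()) for r in rows[6:-6]];p=np.polyfit(*zip(*k),1)
a,b=[ray(s,np.polyval(p,r),r,.1) for r in(rows.min()-.5,rows.max()+.5)]
print(a,b,np.linalg.norm(a-b),(a+b)/2,np.degrees(np.arctan2(*(a-b)[1::-1])))
```

```text
131 259 [(np.int64(135), np.int64(319), np.int64(329)), (np.int64(160), np.int64(318), np.int64(329)), (np.int64(185), np.int64(319), np.int64(329)), (np.int64(210), np.int64(318), np.int64(328)), (np.int64(235), np.int64(318), np.int64(328))]
[ 0.5147227  -0.27417634  0.1       ] [ 0.45788562 -0.36979757  0.1       ] 0.11123790990714906 [ 0.48630416 -0.32198696  0.1       ] 59.272827455508825
```

step_arm(commands=[0,0,0.02,0,0,0,0,0,0.045,0,0,0,0,0,0.07,0,0,0,0,0,0.09,0,0,0,0,0,0.105,0,0,0,0,0,0.115,0,0,0,0,0,0.125,0,0,0,0,0,0.13,0,0,0,0,0,0.134,0,0,0,0,0,0.134,0,0,0])

```text
t: 2.15
tcp_pos: [0.4865, -0.3221, 0.0662]
tool_rot: [0.868, 0.497, -0.0, -0.0]
force: [-0.5, 0.3, 0.1]
finger_gap: 0.552
gripper_force: 0.0
```

step_arm(commands=[0,0,0,0,0,0,0,0,0,0,0,0,0,0,0,0,0,0,0,0,0,0,0,0,0,0,0,0,0,0,0,0,0,0,0,0,0,0,0,0,0,0,0,0,0,0,0,0,0,0,0,0,0,0,0,0,0,0,0,0], jaw=0, grip_force=50)

```text
t: 3.15
tcp_pos: [0.4867, -0.3221, 0.0668]
tool_rot: [0.868, 0.497, 0.0, 0.0]
force: [-0.7, 1.1, 5.1]
finger_gap: 0.096
gripper_force: 50.0
```

step_arm(commands=[0,0,-0.004,0,0,0,0,0,-0.01,0,0,0,0,0,-0.018,0,0,0,0,0,-0.026,0,0,0,0,0,-0.036,0,0,0,0,0,-0.046,0,0,0,0,0,-0.06,0,0,0,0,0,-0.075,0,0,0,0,0,-0.09,0,0,0,0,0,-0.1,0,0,0])

```text
t: 4.15
tcp_pos: [0.487, -0.3224, 0.1684]
tool_rot: [0.868, 0.497, 0.0, 0.001]
force: [0.2, 1.3, -0.7]
finger_gap: 0.101
gripper_force: 49.1
```

step_arm(commands=[0,0,-0.02,0,0,0,0,0,-0.04,0,0,0,0,0,-0.06,0,0,0,0,0,-0.07,0,0,0,0,0,-0.07,0,0,0,0,0,-0.07,0,0,0,0,0,-0.07,0,0,0,0,0,-0.07,0,0,0,0,0,-0.07,0,0,0,0,0,-0.07,0,0,0])

```text
t: 5.15
tcp_pos: [0.4864, -0.3219, 0.2358]
tool_rot: [0.868, 0.497, -0.0, -0.0]
force: [-0.5, -0.4, -0.0]
finger_gap: 0.099
gripper_force: 49.1
```

Run:
```python
from h import *
# hover: 25 mm back from fence, 30 mm back from gable, jig angle 62.4
a=np.radians(62.4);y=np.array([np.cos(a),np.sin(a)]);x=np.array([y[1],-y[0]])
c=np.array([.5149,.0834])-.002*x; g=c-.0295*x-.080*y
print(c,g); delta([*g,.235],62.4-90)
```

```text
[0.51312759 0.08432659] [0.4499209  0.02709754]
shift [ 282.5 -208.2    1.1] mm turn [-0.1 -0.  -2.8] q [-0.78  0.47  1.53 -0.    1.14 -0.24] F [-0.5 -0.4 -0. ] t 5.15
```

step_arm(commands=[0.014,-0.01,0,0,0,-0.2,0.042,-0.031,0,0,0,-0.5,0.077,-0.057,0,0,0,-0.8,0.113,-0.083,0,0,0,-1.2,0.148,-0.109,0,0,0,-1.6,0.184,-0.135,0,0,0,-2,0.219,-0.161,0,0,0,-2.3,0.25,-0.184,0,0,0,-2.6,0.272,-0.2,0,0,0,-2.8,0.2825,-0.208,0,0,0,-2.8])

```text
t: 6.15
tcp_pos: [0.4485, 0.0299, 0.2364]
tool_rot: [0.855, 0.519, -0.0, -0.001]
force: [0.7, -0.8, -0.9]
finger_gap: 0.095
gripper_force: 49.1
```

Run:
```python
from h import *
delta([.4499,.0271,.235],-27.6)
st=manip.sense(); w=snap('wrist','w2'); M=np.array(w['mount']); R=Ro.from_quat(st['tool_rot']).as_matrix()
Rc=R@M[:3,:3]; c=np.array(st['tcp_pos'])+R@M[:3,3]
s=dict(fx=w['fx'],fy=w['fy'],cx=w['cx'],cy=w['cy'],R=Rc.T,t=-Rc.T@c); pickle.dump(s,open('w2cal.pkl','wb'))
snap('top','top2')
```

```text
shift [-1.8  2.5  1.4] mm turn [-0.1 -0.   0.2] q [-0.18  0.29  1.85  0.    1.01  0.3 ] F [ 0.7 -0.8 -0.9] t 6.15
```

View pics/w2.png

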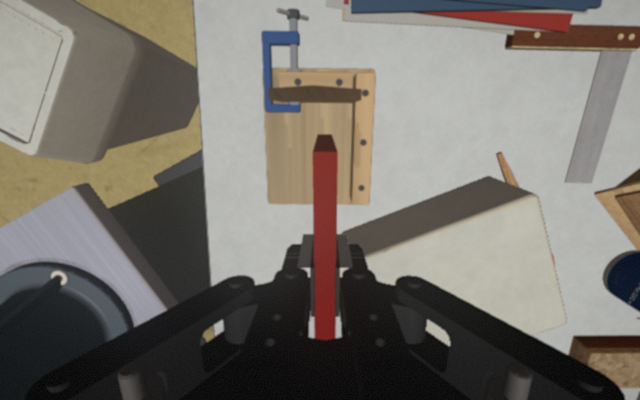

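The wrist view shows the wall held upright, with its top edge at columns 314–336. The jig lies ahead: fence front edge at about column 354, base left edge at 267, base front edge at row 204 and gable at row 95. The next script fits lines to those edges.

```bash
python3 - <<'E'
from h import *
s=pickle.load(open('w2cal.pkl','rb'));im=pickle.load(open('w2.pkl','rb'))['pixels']
g=cv2.GaussianBlur(cv2.cvtColor(im,cv2.COLOR_BGR2GRAY),(3,3),0).astype(float)
hsv=cv2.cvtColor(im,cv2.COLOR_BGR2HSV)
for r in (120,150,180,195): print(r,g[r,340:380].astype(int).tolist())
wood=(hsv[:,:,1]>60)&(hsv[:,:,0]<30)&(hsv[:,:,0]>8)
L=[(r,np.nonzero(wood[r,240:300])[0].min()+240-.5) for r in range(118,198,4)]
Rr=[(r,np.nonzero(wood[r,350:390])[0].max()+350+.5) for r in range(100,198,4)]
B=[(c,np.nonzero(wood[190:215,c])[0].max()+190+.5) for c in range(272,370,6) if not 305<c<345]
pl,pb,pr=np.polyfit(*zip(*L),1),np.polyfit(*zip(*B),1),np.polyfit(*zip(*Rr),1)
print(pl,pb,pr)
W=lambda r,p,z: ray(s,np.polyval(p,r),r,z)[:2]
a,b=W(120,pl,.014),W(198,pl,.014); ang=np.degrees(np.arctan2(*(a-b)[::-1]));print('left ang',ang)
a2,b2=[ray(s,c,np.polyval(pb,c),.014)[:2] for c in(275,365)];print('front ang+90',np.degrees(np.arctan2(*(b2-a2)[::-1]))+90)
# corner A
v=(pb[0]*pl[1]+pb[1])/(1-pb[0]*pl[0]);u=np.polyval(pl,v);A=ray(s,u,v,.014)[:2];print('A',A,u,v)
for an in(ang,62.4):
    t=np.radians(an);y=np.array([np.cos(t),np.sin(t)]);x=np.array([y[1],-y[0]]);print(an,A+.102*x+.122*y)
E
python3 - <<'E'
import cv2
im=cv2.imread('pics/w2.png')[60:215,255:385];cv2.imwrite('pics/c2.png',cv2.resize(im,None,fx=3.8,fy=3.8,interpolation=cv2.INTER_CUBIC))
E
```

```text
120 [147, 145, 144, 143, 144, 145, 146, 146, 146, 146, 143, 128, 104, 90, 102, 129, 147, 156, 159, 161, 162, 163, 164, 165, 166, 167, 167, 167, 166, 165, 165, 162, 158, 162, 173, 183, 186, 185, 185, 185]
150 [148, 146, 145, 145, 147, 149, 149, 149, 148, 145, 131, 106, 90, 100, 124, 139, 143, 144, 145, 148, 153, 159, 162, 165, 166, 166, 166, 166, 166, 164, 164, 167, 174, 181, 185, 185, 184, 184, 183, 183]
180 [148, 147, 148, 149, 151, 152, 151, 150, 145, 130, 104, 91, 105, 133, 149, 154, 155, 156, 157, 158, 160, 161, 162, 164, 164, 164, 164, 165, 162, 159, 162, 174, 184, 186, 186, 186, 186, 186, 186, 186]
195 [148, 148, 150, 152, 154, 154, 153, 150, 141, 122, 100, 101, 122, 142, 151, 153, 153, 154, 156, 158, 159, 160, 161, 162, 163, 164, 164, 162, 160, 164, 174, 183, 185, 186, 186, 186, 187, 187, 187, 188]
[4.75563910e-02 2.58831203e+02] [1.30399348e-02 1.98781989e+02] [-5.21153846e-02  3.79093077e+02]
left ang 62.31078762930143
front ang+90 61.827177748236025
A [0.36773584 0.0258054 ] 268.4510321154358 202.28257254592256
62.31078762930143 [0.51474531 0.08643722]
62.4 [0.51465072 0.08666604]
```

View pics/c2.png

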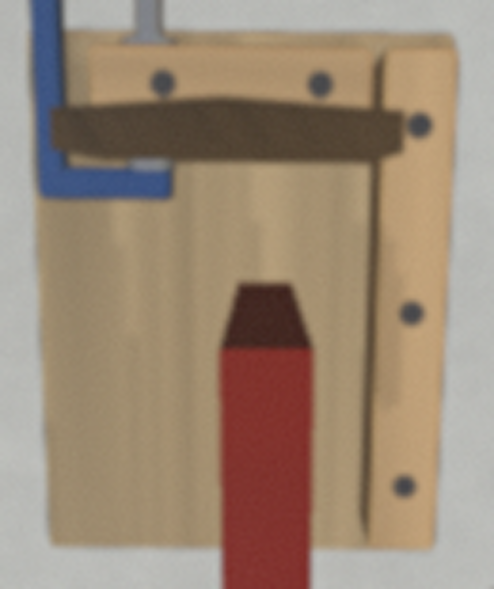

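Run:
```python
from h import *
s=pickle.load(open('w2cal.pkl','rb'))
t=np.radians(62.3);y=np.array([np.cos(t),np.sin(t)]);x=np.array([y[1],-y[0]]);c=np.array([.5147,.0864])
J=lambda u,v,z:(((ray(s,u,v,z)[:2]-c)@x*1000).round(1),((ray(s,u,v,z)[:2]-c)@y*1000).round(1))
print('fence foot',J(351.3,120,.014),J(349.2,195,.014),'top',J(355,120,.05),J(352,195,.05))
print('gable foot',J(300,102,.014),J(345,102,.014),'wall top end',J(322,150.8,.2336+.0336-.0))
st=manip.sense();print('tcp jig',(np.array(st['tcp_pos'][:2])-c)@x,(np.array(st['tcp_pos'][:2])-c)@y, st['tcp_pos'],st['t'])
delta([*(c-.0295*x-.080*y),.09],62.3-90)
```

```text
fence foot (np.float64(-0.8), np.float64(-21.4)) (np.float64(-0.9), np.float64(-112.0)) top (np.float64(0.1), np.float64(-20.4)) (np.float64(-0.7), np.float64(-102.1))
gable foot (np.float64(-60.3), np.float64(-1.6)) (np.float64(-8.6), np.float64(-1.4)) wall top end (np.float64(-32.3), np.float64(-26.1))
tcp jig -0.031038726504639923 -0.08158141303541436 [0.44929604 0.02859644 0.23639654] 6.25
shift [  1.6   1.6 146.4] mm turn [-0.   0.   0.3] q [-0.19  0.29  1.85  0.    1.01  0.29] F [ 1.1 -0.2 -0.6] t 6.25
```

step_arm(commands=[0,0,0.015,0,0,0.3,0,0,0.035,0,0,0.3,0,0,0.06,0,0,0.3,0,0,0.085,0,0,0.3,0,0,0.105,0,0,0.3,0,0,0.125,0,0,0.3,0,0,0.14,0,0,0.3,0,0,0.15,0,0,0.3,0,0,0.156,0,0,0.3,0,0,0.156,0,0,0.3])

```text
t: 7.25
tcp_pos: [0.4503, 0.0263, 0.0799]
tool_rot: [0.857, 0.515, -0.0, -0.0]
force: [-0.6, -0.2, -0.7]
finger_gap: 0.1
gripper_force: 49.1
```

```bash
cat >> h.py <<'E'
_t=np.radians(62.3);Y=np.array([np.cos(_t),np.sin(_t)]);X=np.array([Y[1],-Y[0]]);C=np.array([.5147,.0864])-.0006*X-.0015*Y
def rep():
    st=manip.sense();p=np.array(st['tcp_pos']);f=np.array(st['force'])
    print('jig mm',((p[:2]-C)@X*1000).round(1),((p[:2]-C)@Y*1000).round(1),'z',(p[2]*1000).round(1),'F jig',(f[:2]@X).round(1),(f[:2]@Y).round(1),f[2].round(1),'gap',st['finger_gap'],st['gripper_force'],'t',st['t'])
    delta([*(C-.0045*X-.055*Y),.0708],62.3-90)
E
python3 -c "from h import *;rep()"
```

```text
jig mm -28.5 -81.6 z 79.9 F jig -0.5 -0.5 -0.7 gap 0.1001803509314318 49.12640869617462 t 7.25
shift [26.7 23.9  9. ] mm turn [-0.   0.  -0.3] q [-0.19  0.58  1.99 -0.    0.58  0.3 ] F [-0.6 -0.2 -0.7] t 7.25
```

step_arm(commands=[0.003,0.003,0,0,0,0,0.007,0.006,0,0,0,0,0.011,0.01,0,0,0,0,0.015,0.014,0,0,0,0,0.018,0.017,0,0,0,0,0.021,0.019,0.001,0,0,0,0.022,0.02,0.003,0,0,0,0.022,0.02,0.005,0,0,0,0.022,0.02,0.005,0,0,0,0.022,0.02,0.005,0,0,0])

```text
t: 8.25
tcp_pos: [0.4778, 0.037, 0.0751]
tool_rot: [0.857, 0.515, -0.0, -0.0]
force: [0.3, -0.2, -0.1]
finger_gap: 0.095
gripper_force: 49.1
```

```bash
python3 -c "from h import *;rep()"
```

```text
jig mm -9.1 -59.4 z 75.1 F jig 0.4 -0.1 -0.1 gap 0.0946157948025558 49.12583649158478 t 8.25
shift [4.4 4.6 4.3] mm turn [-0.   0.  -0.2] q [-0.16  0.6   1.92 -0.    0.61  0.33] F [ 0.3 -0.2 -0.1] t 8.25
```

step_arm(commands=[0,0,0.0005,0,0,0,0,0,0.001,0,0,0,0,0,0.0015,0,0,0,0,0,0.002,0,0,0,0,0,0.0025,0,0,0,0,0,0.003,0,0,0,0,0,0.0035,0,0,0,0,0,0.0035,0,0,0,0,0,0.0035,0,0,0,0,0,0.0035,0,0,0])

```text
t: 9.25
tcp_pos: [0.4783, 0.037, 0.0718]
tool_rot: [0.857, 0.516, 0.0, 0.0]
force: [-0.1, -0.4, -1.8]
finger_gap: 0.098
gripper_force: 49.1
```

```bash
python3 -c "from h import *;rep()"
```

```text
jig mm -8.7 -59.2 z 71.8 F jig 0.1 -0.4 -1.8 gap 0.09751423957741603 49.12545919418335 t 9.25
shift [4.2 4.2 1. ] mm turn [ 0.  -0.  -0.2] q [-0.16  0.61  1.92 -0.    0.61  0.33] F [-0.1 -0.4 -1.8] t 9.25
```

step_arm(commands=[0,0.0005,0.0005,0,0,0,0,0.001,0.0005,0,0,0,0,0.0015,0.0005,0,0,0,0,0.002,0.0005,0,0,0,0,0.0025,0.0005,0,0,0,0,0.003,0.0005,0,0,0,0,0.0035,0.0005,0,0,0,0,0.0035,0.0005,0,0,0,0,0.0035,0.0005,0,0,0,0,0.0035,0.0005,0,0,0])

```text
t: 10.25
tcp_pos: [0.4811, 0.0354, 0.0713]
tool_rot: [0.857, 0.516, -0.0, -0.0]
force: [0.8, -0.2, -0.8]
finger_gap: 0.097
gripper_force: 49.1
```

```bash
python3 -c "from h import *;rep()"
```

```text
jig mm -5.4 -59.3 z 71.3 F jig 0.8 0.2 -0.8 gap 0.09741096570617296 49.13455367088318 t 10.25
shift [4.3 0.9 0.5] mm turn [-0.   0.  -0.2] q [-0.16  0.61  1.92  0.    0.61  0.33] F [ 0.8 -0.2 -0.8] t 10.25
```

step_arm(commands=[0.0005,0,0,0,0,0,0.001,0,0,0,0,0,0.0015,0,0,0,0,0,0.002,0,0,0,0,0,0.0025,0,0,0,0,0,0.003,0,0,0,0,0,0.0035,0,0,0,0,0,0.0035,0,0,0,0,0,0.0035,0,0,0,0,0,0.0035,0,0,0,0,0])

```text
t: 11.25
tcp_pos: [0.4828, 0.0385, 0.0713]
tool_rot: [0.857, 0.516, -0.0, -0.0]
force: [-0.9, 0.6, 0.3]
finger_gap: 0.103
gripper_force: 49.1
```

```bash
python3 -c "from h import *;rep()"
```

```text
jig mm -5.4 -55.7 z 71.3 F jig -1.1 0.1 0.3 gap 0.10332113816988168 49.05192196369171 t 11.25
shift [0.7 0.9 0.5] mm turn [-0.  -0.  -0.2] q [-0.15  0.62  1.91  0.    0.61  0.34] F [-0.9  0.6  0.3] t 11.25
```

Nothing has touched yet; continue first toward the fence, then the gable.

step_arm(commands=[0,0.0003,0,0,0,0,0,0.0006,0,0,0,0,0,0.0009,0,0,0,0,0,0.0012,0,0,0,0,0,0.0015,0,0,0,0,0,0.0015,0,0,0,0,0,0.0015,0,0,0,0,0,0.0015,0,0,0,0,0,0.0015,0,0,0,0,0,0.0015,0,0,0,0])

```text
t: 12.25
tcp_pos: [0.4829, 0.0383, 0.0712]
tool_rot: [0.857, 0.515, -0.001, -0.001]
force: [-3.7, 3.8, 1.6]
finger_gap: 0.099
gripper_force: 49.3
```

```bash
python3 -c "from h import *;rep()"
```

```text
jig mm -5.2 -55.9 z 71.2 F jig -5.0 1.7 1.6 gap 0.09892667192445484 49.29082989692688 t 12.25
shift [0.9 0.7 0.3] mm turn [-0.2  0.  -0.2] q [-0.15  0.62  1.91  0.    0.62  0.33] F [-3.7  3.8  1.6] t 12.25
```

step_arm(commands=[0.0003,0,0,0,0,0,0.0006,0,0,0,0,0,0.0009,0,0,0,0,0,0.0012,0,0,0,0,0,0.0015,0,0,0,0,0,0.0015,0,0,0,0,0,0.0015,0,0,0,0,0,0.0015,0,0,0,0,0,0.0015,0,0,0,0,0,0.0015,0,0,0,0,0])

```text
t: 13.25
tcp_pos: [0.483, 0.0384, 0.0711]
tool_rot: [0.857, 0.516, -0.002, -0.001]
force: [-6.8, -1.3, 1.3]
finger_gap: 0.099
gripper_force: 49.5
```

```bash
python3 -c "from h import *;rep()"
```

```text
jig mm -5.2 -55.7 z 71.1 F jig -5.4 -4.3 1.3 gap 0.09880966616109019 49.52489376068115 t 13.25
shift [0.7 0.7 0.2] mm turn [-0.2  0.2 -0.2] q [-0.15  0.62  1.91 -0.    0.62  0.34] F [-6.8 -1.3  1.3] t 13.25
```

step_arm(commands=[0,0,0.0003,0,0,0,0,0,0.0006,0,0,0,0,0,0.0008,0,0,0,0.0005,0.0003,0.0008,0,0,0,0.001,0.0006,0.0008,0,0,0,0.0015,0.001,0.0008,0,0,0,0.002,0.0015,0.0008,0,0,0,0.002,0.0015,0.0008,0,0,0,0.002,0.0015,0.0008,0,0,0,0.002,0.0015,0.0008,0,0,0])

```text
t: 14.25
tcp_pos: [0.4829, 0.0385, 0.0708]
tool_rot: [0.856, 0.516, -0.004, -0.001]
force: [-13.1, -9.7, 10.4]
finger_gap: 0.093
gripper_force: 50.9
```

Run:
```python
from h import *
rep();st=manip.sense();print('tool z',Ro.from_quat(st['tool_rot']).apply([0,0,1]))
w=snap('wrist','w3');t=snap('scene','s3');snap('top','top3')
a=cv2.resize(w['pixels'][60:300,220:420],None,fx=2,fy=2);b=cv2.resize(t['pixels'][220:320,280:390],None,fx=3.5,fy=3.5,interpolation=cv2.INTER_CUBIC)
o=np.zeros((480,790,3),np.uint8);o[:480,:400]=a;o[:350,403:788]=b;cv2.imwrite('pics/f.png',o)
```

```text
jig mm -5.3 -55.7 z 70.8 F jig -7.1 -14.7 10.4 gap 0.09337981676439296 50.88838219642639 t 14.25
shift [0.7 0.8 0. ] mm turn [-0.4  0.3 -0.1] q [-0.15  0.62  1.91 -0.01  0.62  0.34] F [-13.1  -9.7  10.4] t 14.25
tool z [-0.00887058 -0.00209705 -0.99995846]
```

View pics/f.png

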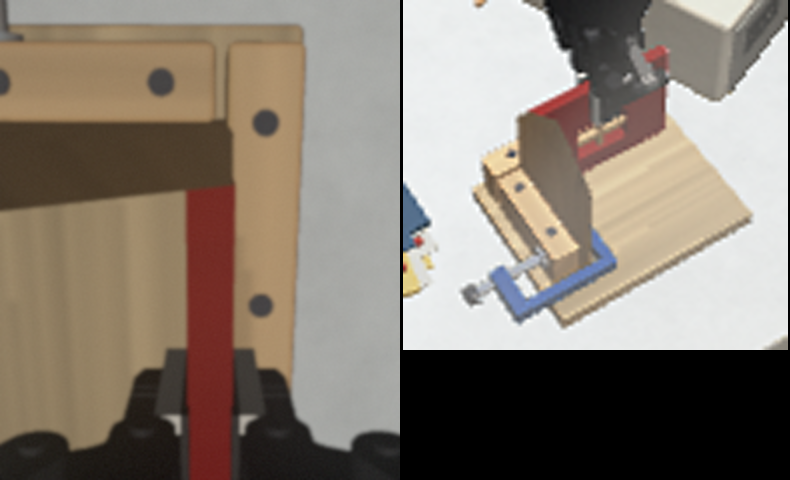

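The wall stands flat along the fence, with its end against the gable (left half at about (210,185)), and both contacts carry force. I'll add a little fence push, let it settle, then hand in.

step_arm(commands=[0,0.0003,0,0,0,0,0,0.0006,0,0,0,0,0,0.001,0,0,0,0,0,0.0013,0,0,0,0,0,0.0015,0,0,0,0,0,0.0015,0,0,0,0,0,0.0015,0,0,0,0,0,0.0015,0,0,0,0,0,0.0015,0,0,0,0,0,0.0015,0,0,0,0])

```text
t: 15.4
tcp_pos: [0.483, 0.0384, 0.0708]
tool_rot: [0.856, 0.516, -0.005, -0.002]
force: [-14.0, -5.9, 12.7]
finger_gap: 0.097
gripper_force: 51.2
```

Run:
```python
from h import *
rep();st=manip.sense();print('tool z',Ro.from_quat(st['tool_rot']).apply([0,0,1]),np.abs(st['qd']).max())
f=np.array(st['force']);
if f[:2]@X<-4 and f[:2]@Y<-4: print(manip.sign_off())
```

```text
jig mm -5.2 -55.7 z 70.8 F jig -9.6 -11.7 12.7 gap 0.09735734520677808 51.16508603096008 t 15.4
shift [0.7 0.7 0. ] mm turn [-0.5  0.4 -0.1] q [-0.15  0.62  1.9  -0.    0.63  0.34] F [-14.   -5.9  12.7] t 15.4
tool z [-0.01135643 -0.00112507 -0.99993488] 0.001214388047644432
the job is handed in; nothing more can be done
None
```

I handed the job in at 15.4 s with the red wall upright in the jig corner, gripped at about 51 N and pressing about 10 N on the fence and 12 N on the gable by the wrist sensor; the sign-off gave no verdict.

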